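Show the pestle's grinding end to the inspection camera

TASK

Take the pestle out of the mortar and show its grinding end to the inspection camera clamped on the retort stand: hold it level, in line with the lens, the broad rounded grinding end squarely facing the lens, about 80 mm in front of it and centred in its view, the handle pointing straight back away from the camera. Leave the mortar standing where it is, do not touch the camera or its stand, and do not disturb the other labware. Finish while still holding the pestle motionless there in the gripper: do not put it down or let go.

Things in the scene. Friction and masses are not known exactly. Their poses are not given: they have to be found in the camera images.
- pestle_center (a point): Middle (half-way along, on the axis) of the pestle, a white porcelain rod 150 mm long, about 0.125 kg. Its z axis runs along the rod from the broad grinding end to the handle end. From the grinding end: rounded head up to 30 mm in diameter over the first 26 mm, tapering to a straight handle 18 mm in diameter from 42 to 136 mm, then a 21 mm knob-like end.
- pestle_face (a point): Centre of the pestle's rounded grinding end (the broad end), on the surface, 75 mm from pestle_center towards -z of the pestle. Same axes as pestle_center.
- pestle_end (a point): Centre of the pestle's handle end, 75 mm from pestle_center towards +z of the pestle; same axes. At the start the pestle leans in the mortar about 55 degrees from upright, head down inside, resting on the rim about 85 mm from the grinding end; the last 65 mm of handle stick out over the rim, 70 to 105 mm above the bench, pointing leftwards (+y) give or take 1 rad.
- mortar_rim (a point): Centre of the mortar's mouth, 60 mm above the bench. The mortar is a loose round white porcelain bowl, 102 mm across the rim, 62 mm across the foot, 60 mm high, walls 7 mm, 0.45 kg, with a small pouring lip; z up.
- lens (a point): Centre of the camera's front glass, 170 to 250 mm above the bench. The camera is a black and grey barrel, 37 mm thick, 107 mm long, level in the clamp of the retort stand on the right. The lens looks along -x of this frame (level, to the robot's left, give or take 0.4 rad); z up. The clamp arm runs along +y (away from the robot) to the rod, 130 mm from the camera.
- stand: Retort stand, fixed: grey base plate 125 x 200 x 14 mm with an upright 12 mm steel rod 430 mm tall; carries boss, clamp and camera. Origin on the bench straight below the camera barrel, axes as for the lens.
- pestle: The same pestle; origin at its grinding end, z axis towards the handle end.
- mortar: The same mortar; origin under the centre of its foot, z up. The pestle leans over the rim towards its +y.
- beaker: Bystander: empty glass beaker, 50 mm in diameter, 70 mm high; origin under its foot.
- basin: Bystander: empty white porcelain evaporating basin, 82 mm across, 34 mm high; origin under its foot.
- flask: Bystander: stoppered volumetric flask, 66 mm bulb, 174 mm high, farther out on the left; origin under its foot.
Mind the look-alikes: they are no part of the job. What is shaped like the mortar but green, pink or purple is not meant.

How it is judged:
By the outcome, as a careful person would: the job done as asked, in the order asked, and still so for the second after the job is handed in, while the arm keeps its last pose, push and grip.
It also fails if it takes over 38 s, if anything falls off the work surface, if the arm or the gripper's body presses on something with over 40 N, if the wrist force passes 120 N, or if a joint passes its speed limit or range.

ROBOT

A 6-joint arm with a two-finger parallel gripper is mounted at the origin on the work surface. World frame = base frame: x ahead of the robot, y to its left, z up, the work surface at z = 0. Lengths are in m, angles in rad, forces in N, time in s.
With the tool pointing down it reaches from about 0.25 to 0.725 m from the base axis. Payload 4 kg.
Tool frame: the origin (TCP) lies midway between the tips of the shut fingers; the grasp point (between the pads) lies r.pinch_z behind it (r.pinch_z is the distance from the TCP to the grasp point, in m); z points along the fingers, y is the direction in which the jaws open and shut (so a half turn about z gives the same grasp; the last joint's range is limited). The gripper opens to 85 mm and grips with 20 to 120 N. Pads are 22 mm wide; open, the fingers measure 114 mm over their backs; the gripper's body (76 mm by 85 mm) begins 54 mm behind the grasp point. The pads swing forward as they close: fully open they stand 13 mm farther back than shut.
Start: joints at [-1.191, 0.241, 0.005, 1.335, 0, 1.571], TCP at [0.185, -0.464, 0.231] pointing down, gripper open.
Joint ranges: [-2.72, 2.72], [-1.05, 1.87], [-1.09, 1.28], [-1.99, 2.15], [-1.42, 1.44], [-3.14, 3.14]. Speed limits (rad/s): [2.79, 2.79, 3.14, 3.14, 3.14, 3.14].

INTERFACE

Orientations are given as a 3x3 rotation matrix whose columns are the frame's x, y, z axes.
In Python, from plant import r gives the robot as it stands.
- The arm moves only by the shell command python3 -m inch 'ROWS' [FORCE]. ROWS is JSON, a list of rows, each an object with "delta_pos": the shift along the tool's x, y, z in cm, a list of three; "angular": the turn, a rotation vector about the tool's x, y, z in degrees, a list of three; "grip": the closure, from -1 (fully open) to 1 (shut), so that 0 is half open. In form: [{"delta_pos": [dx, dy, dz], "angular": [wx, wy, wz], "grip": grip}, ...]. A call has 1 to 12 rows; each row shifts and turns the pose as measured when the row begins, along the tool's axes as they then stand; what a row does not reach is not made up. A row lasts 1/12 s, in which the tool goes at most 41.7 mm and 7.16 degrees, less where a joint would pass 70% of its speed; a pose out of reach is approached as far as the arm can. A call is refused whole if a number of a shift passes 4.17 or a number of a turn 7.16, either way. A call with a gripper value outside its range is refused whole. The fingers move at their own pace and stop on an object; FORCE is the grip in N (left out, the last holds). Time passes only in rows, so rows that do not move let the fingers close. It gives the time, the measured TCP pose, the force and the opening at its end, in the units of the state.
- r.sense(): the state, without advancing time (a new reading comes with each control period).
- r.get_image(name): name is "scene" or "top"; returns a dict with "image" (420x560x3 uint8, red, green, blue), "depth" (420x560 float32, m along the optical axis (not along the pixel's ray), 0 where there is no reading), "fx", "fy", "cx", "cy" (pixels), "k1" (the pictures are not rectified: a ray, as slopes to the right and down, at radius r is drawn at 1 + k1 r^2 times it, then the intrinsics apply), "eye" and "rotation" of the camera in the world. Camera axes: x right, y down, z forward; pixel columns grow to the right and rows downward; lengths in m; the calibration is good to about 2 mm. A picture is of the moment at which its call begins.
- r.hand_in(): hands the job in, once; it reports no verdict.
Trained networks look in the newest picture that a camera, given by its name, has taken for a name from the list of things; names that differ only in an ending like _2 or _b are one class to them, and where a whole thing is asked for, a point or a joint stands for the part that bears it (a point fixed in the world has none). Each returns a list of dicts, best first, with "p" (0 to 1); they miss things now and then, are a little off and sometimes report something else, mostly with a low value. They report only what shows in the picture. A call takes as long as a camera call. They do not tell look-alikes from the thing itself.
- r.recognise(camera, thing): "centre" ([column, row] in pixels, amid what is visible of it).
- r.spot_point(camera, thing): "centre" ([column, row] in pixels: a listed point, or the origin of a listed thing).
The state is a dict: "time": time; "joint_positions": joint angles; "qvel": joint speeds; "joint_torque": joint torques, N m; "eef_pos": TCP position; "tool_rot": TCP orientation; "ft_force": force on the tool from outside, world axes, zero at the start; "torque": the same for the moment, N m; "opening": opening from 0.0 (shut) to 1.0 (fully open).
Only numpy, scipy, OpenCV 4.12 (cv2) and the standard library are available. Lean on these libraries where they do the work, as an engineer would, in place of code of your own. Each camera call takes 0.05 s, during which the arm holds its last target.

## Working session

There is one attempt and no reset: what is moved stays moved. The work goes in short steps, Python scripts to look and compute and a shell command to move; the robot and the scene stay as the last step left them, time stands still between calls to the robot, and variables do not carry over. Pictures are saved under pics/ and viewed, and the job is handed in when it is done.

```bash
ls; mkdir -p pics
cat > h.py <<'E'
import numpy as np, cv2
from plant import r
def px2ray(im,u,v):
    xd=(u-im['cx'])/im['fx']; yd=(v-im['cy'])/im['fy']
    x,y=xd,yd
    for _ in range(20):
        s=1+im['k1']*(x*x+y*y); x,y=xd/s,yd/s
    return np.array([x,y,1.0])
def world(im,u,v,d): return np.array(im['eye'])+np.array(im['rotation'])@(px2ray(im,u,v)*d)
def proj(im,p):
    c=np.array(im['rotation']).T@(np.array(p)-np.array(im['eye'])); x,y=c[:2]/c[2]
    s=1+im['k1']*(x*x+y*y); return np.array([im['cx']+im['fx']*x*s, im['cy']+im['fy']*y*s])
def cloud(im):
    d=im['depth']; H,W=d.shape
    v,u=np.mgrid[:H,:W].astype(float)
    xd=(u-im['cx'])/im['fx']; yd=(v-im['cy'])/im['fy']; x,y=xd.copy(),yd.copy()
    for _ in range(20):
        s=1+im['k1']*(x*x+y*y); x,y=xd/s,yd/s
    c=np.stack([x*d,y*d,d],-1)
    return c@np.array(im['rotation']).T+np.array(im['eye'])
def tri(i1,p1,i2,p2):
    A=[];b=[]
    M=np.zeros((3,3));q=np.zeros(3);L=[]
    for im,p in((i1,p1),(i2,p2)):
        d=np.array(im['rotation'])@px2ray(im,*p); d/=np.linalg.norm(d); P=np.eye(3)-np.outer(d,d)
        M+=P;q+=P@np.array(im['eye']);L.append((P,np.array(im['eye'])))
    X=np.linalg.solve(M,q); return X,[np.linalg.norm(P@(X-e)) for P,e in L]
def save(im,name): cv2.imwrite('pics/'+name+'.png',im['image'][:,:,::-1])
E
python3 - <<'E'
from h import *
np.set_printoptions(precision=4,suppress=True)
for c in('scene','top'):
    im=r.get_image(c); save(im,c+'0'); np.save(c+'0.npy',im,allow_pickle=True)
    print(c,im['eye'],np.array(im['rotation']).tolist(),im['fx'],im['k1'])
    for t in('pestle_center','pestle_face','pestle_end','mortar_rim','lens','stand','mortar','beaker','basin','flask'):
        print(t,[(np.round(x['centre'],1).tolist(),round(x['p'],2)) for x in r.spot_point(c,t)[:4]])
    for t in ('pestle','mortar','lens'): print('rec',t,[(np.round(x['centre'],1).tolist(),round(x['p'],2)) for x in r.recognise(c,t)[:4]])
print(r.sense(),r.pinch_z)
E
```

```text
pics
scene [ 1.3257 -0.3484  0.7837] [[0.45168469167475467, 0.5130802527957089, -0.7298832738854711], [0.8921766832674869, -0.2609553414019445, 0.36867746829392883], [-0.0013058102880210102, -0.8177108070613267, -0.575627771111337]] 457.77788715312016 -0.05497254078973762
pestle_center [([347.7, 199.8], 0.73)]
pestle_face [([323.0, 207.6], 0.72), ([242.7, 256.0], 0.41)]
pestle_end [([371.6, 186.8], 0.75)]
mortar_rim [([282.0, 208.6], 0.97), ([307.4, 168.6], 0.95), ([336.2, 196.6], 0.79), ([377.1, 177.4], 0.65)]
lens []
stand [([142.2, 296.5], 0.88), ([373.9, 189.8], 0.52), ([156.0, 222.6], 0.26)]
mortar [([332.9, 214.7], 0.95), ([276.7, 228.1], 0.83), ([306.2, 182.5], 0.64)]
beaker [([240.8, 257.0], 0.88)]
basin [([327.8, 262.2], 0.88)]
flask [([415.5, 242.7], 0.85), ([154.5, 222.9], 0.15)]
rec pestle [([351.7, 198.2], 0.57)]
rec mortar [([306.9, 172.2], 0.84), ([379.9, 181.9], 0.77), ([335.3, 205.4], 0.59)]
rec lens [([131.4, 236.3], 0.81)]
top [0.3671 0.0323 1.1938] [[-0.021993167780588223, -0.9950686911789967, 0.09671918323834727], [-0.9991441885133788, 0.025266402386298955, 0.032
[... 680 characters left out ...]
3, 282.2], 0.93), ([212.7, 217.2], 0.86), ([154.4, 230.7], 0.79), ([276.9, 223.8], 0.65)]
rec lens [([432.5, 175.1], 0.58), ([173.2, 145.3], 0.31)]
{'time': 1.4, 'joint_positions': array([-1.191 ,  0.2406,  0.005 ,  1.3352,  0.    ,  1.5708]), 'qvel': array([ 0.0002, -0.0001, -0.0008, -0.0008, -0.001 ,  0.0006]), 'joint_torque': array([ -0.0002, -37.2211,  25.2684,   0.0015,  -0.    ,  -0.    ]), 'eef_pos': array([ 0.1854, -0.4644,  0.2313]), 'tool_rot': array([[ 0.9287,  0.3708,  0.    ],
       [ 0.3708, -0.9287, -0.0001],
       [ 0.    ,  0.0001, -1.    ]]), 'ft_force': array([-0.7469,  0.4043,  0.1651]), 'torque': array([-0.0142, -0.0202, -0.0305]), 'opening': 0.9979327008166886} 0.0187
```

View pics/scene0.png

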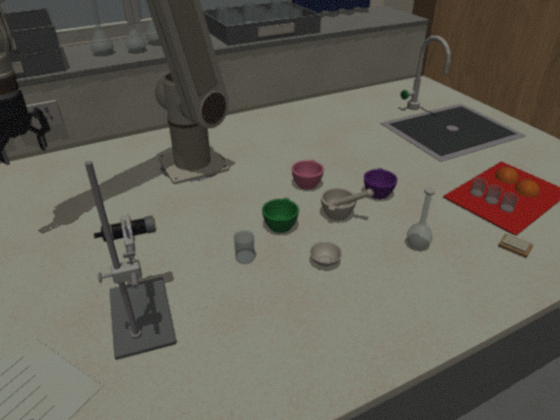

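View pics/top0.png

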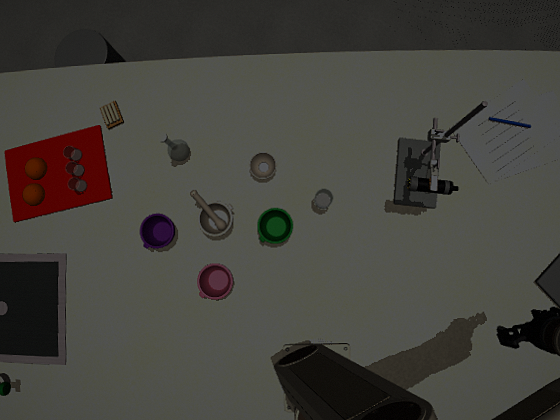

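Run:
```python
import numpy as np,cv2
a=np.load('scene0.npy',allow_pickle=True).item()['image'][140:290,60:450,::-1]
b=np.load('top0.npy',allow_pickle=True).item()['image'][120:310,130:480,::-1]
cv2.imwrite('pics/c1.png',cv2.resize(a,None,fx=2,fy=2,interpolation=cv2.INTER_CUBIC))
cv2.imwrite('pics/c2.png',cv2.resize(b,None,fx=2.2,fy=2.2,interpolation=cv2.INTER_CUBIC))
```

```text
(no output)
```

View pics/c1.png

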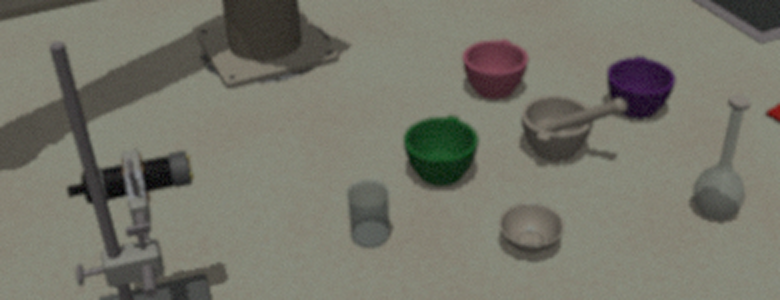

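View pics/c2.png

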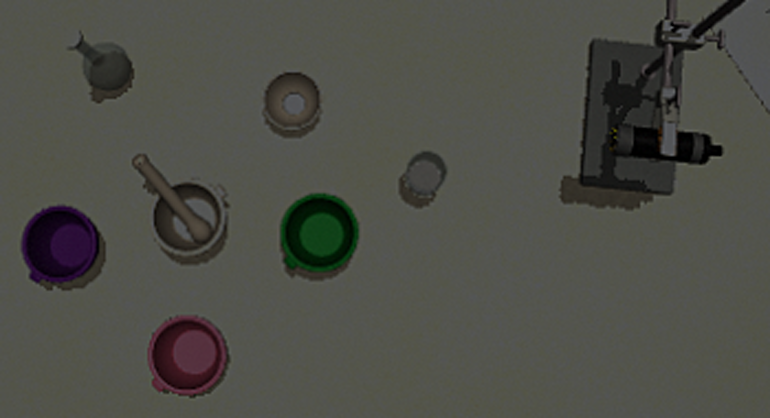

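The bowls in the top view are purple (157,231), pink (215,281), green (275,225) and white at (215,218). Only the white one holds the pestle, so it is the mortar; the crop confirms it. The handle runs to about (194,192), and the camera barrel spans about (408–455, 183) with its lens facing left, towards +y. Next I measure.

Run:
```python
from h import *
np.set_printoptions(precision=4,suppress=True)
T=np.load('top0.npy',allow_pickle=True).item(); S=np.load('scene0.npy',allow_pickle=True).item()
for n,a,b in(('end',(192.2,185.8),(371.6,186.8)),('cen',(209.8,213.2),(347.7,199.8)),('face',(222.8,228),(323,207.6)),('rim',(212.5,215.1),(336.2,196.6)),('mortar',(219.3,219.9),(332.9,214.7)),('stand',(407.6,198.4),(142.2,296.5)),('basin',(261.5,171.3),(327.8,262.2)),('flask',(180.1,152.1),(415.5,242.7))):
    print(n,*tri(T,a,S,b))
cT=cloud(T);cS=cloud(S)
print('depth ok',(T['depth']>0).mean(),(S['depth']>0).mean())
# pestle handle: cloud in region
def reg(c,lo,hi):
    m=np.all((c>lo)&(c<hi),-1); return m
for nm,c in(('T',cT),('S',cS)):
    e=tri(T,(192.2,185.8),S,(371.6,186.8))[0]
    m=reg(c,e+[-.06,-.06,-.045],e+[.06,.06,.05])&(c[...,2]>.064)
    P=c[m]; print(nm,len(P)); 
    if len(P)>5:
        print(P.mean(0),np.linalg.svd(P-P.mean(0))[2][0],np.linalg.svd(P-P.mean(0))[1])
        o=P[np.argsort(P[:,1])]; print(o[::max(1,len(o)//15)])
# camera barrel
m=np.zeros(cT.shape[:2],bool); m[170:200,400:465]=True
for z in (0.1,):
    P=cT[m&(cT[...,2]>.1)]; print('cam T',len(P),P.min(0),P.max(0))
    u=np.argwhere(m&(cT[...,2]>.1))
    for cc in range(404,464,3):
        q=m.copy();q[:,:cc]=0;q[:,cc+1:]=0;q&=cT[...,2]>.1
        if q.any():
            Q=cT[q];print(cc,q.sum(),Q.min(0),Q.max(0),np.argwhere(q)[:,0].min(),np.argwhere(q)[:,0].max())
```

```text
end [0.5455 0.3232 0.1283] [np.float64(0.0007801443139276498), np.float64(0.0007801443139276207)]
cen [0.4792 0.296  0.0534] [np.float64(0.0032017574845482266), np.float64(0.003201757484548213)]
face [0.434  0.2575 0.0123] [np.float64(0.0069187863884237095), np.float64(0.006918786388423685)]
rim [0.4678 0.2761 0.0658] [np.float64(0.006928058111775364), np.float64(0.006928058111775539)]
mortar [ 0.4602  0.2728 -0.0015] [np.float64(0.0045168650407418414), np.float64(0.004516865040741971)]
stand [ 0.5134 -0.2922 -0.0176] [np.float64(0.0033985387288748706), np.float64(0.0033985387288748706)]
basin [ 0.6099  0.1531 -0.0143] [np.float64(0.003992985155347657), np.float64(0.003992985155347572)]
flask [0.6703 0.3937 0.0049] [np.float64(0.0024663491608623743), np.float64(0.0024663491608621726)]
depth ok 0.9960756802721088 0.9958801020408163
T 119
[0.5184 0.3186 0.0976] [-0.6845 -0.5262 -0.5046] [0.1665 0.0559 0.0366]
[[0.4923 0.2967 0.0843]
 [0.5064 0.3048 0.0856]
 [0.5034 0.3071 0.0878]
 [0.5092 0.31   0.0874]
 [0.5197 0.3114 0.0931]
 [0.5083 0.3137 0.0954]
 [0.5161 0.3152 0.1002]
 [0.5112 0.
[... 1175 characters left out ...]
34] [ 0.5377 -0.2735  0.2094] 178 192
428 24 [ 0.5036 -0.2938  0.1729] [ 0.561  -0.2806  0.2118] 170 193
431 24 [ 0.5028 -0.3007  0.17  ] [ 0.5549 -0.2848  0.2204] 170 193
434 23 [ 0.5027 -0.2994  0.1957] [ 0.5553 -0.2918  0.221 ] 170 192
437 23 [ 0.5023 -0.3063  0.1977] [ 0.5551 -0.3016  0.2191] 170 192
440 14 [ 0.5004 -0.3158  0.1917] [ 0.532  -0.3093  0.2131] 180 193
443 15 [ 0.3671 -0.3233  0.198 ] [0.532  0.0323 1.1938] 172 193
446 15 [ 0.4969 -0.3296  0.1962] [ 0.5313 -0.3246  0.2127] 180 194
449 14 [ 0.3671 -0.3389  0.1906] [0.529  0.0323 1.1938] 181 194
452 10 [ 0.503  -0.3439  0.2028] [ 0.5257 -0.3401  0.2117] 182 191
455 5 [ 0.5068 -0.3539  0.1933] [ 0.5163 -0.3514  0.2004] 186 190
```

```bash
cat > fit.py <<'E'
from h import *
from scipy.optimize import least_squares
np.set_printoptions(precision=4,suppress=True)
T=np.load('top0.npy',allow_pickle=True).item(); S=np.load('scene0.npy',allow_pickle=True).item()
cT=cloud(T);cS=cloud(S); ok=lambda c,I:(I['depth']>0)
def cylres(p,P,R,level=False):
    pass
# pestle handle
def sel(c,I,lo,hi): 
    m=ok(c,I)&np.all((c>lo)&(c<hi),-1); return m
def fitp(P,R,x0):
    # p=[x,y,z at center, az, el]
    c0=P.mean(0)
    def f(p):
        a=np.array([np.cos(p[3])*np.cos(p[4]),np.sin(p[3])*np.cos(p[4]),np.sin(p[4])])
        d=P-p[:3]; d=d-np.outer(d@a,a); rr=np.linalg.norm(d,axis=1)-R
        return np.r_[rr,10*((p[:3]-c0)@a)]
    s=least_squares(f,np.r_[c0+[0,0,-R*.7],x0],loss='soft_l1',f_scale=.004); return s.x,np.std(f(s.x))
for nm,P in (('T',cT[sel(cT,T,[.485,.27,.07],[.57,.37,.13])]),('S',cS[sel(cS,S,[.485,.27,.07],[.57,.37,.13])])):
    print(nm,len(P),fitp(P,.009,[.66,.6]))
P=np.r_[cT[sel(cT,T,[.485,.27,.07],[.57,.37,.13])],cS[sel(cS,S,[.485,.27,.07],[.57,.37,.13])]]
x,s=fitp(P,.009,[.66,.6]); print('both',x,s)
a=np.array([np.cos(x[3])*np.cos(x[4]),np.sin(x[3])*np.cos(x[4]),np.sin(x[4])])
t=np.sort((P-x[:3])@a); print('t range',t[:4],t[-6:],'end',x[:3]+a*t[-3])
# all pestle incl. head, mortar rim: 
for nm,c,I in(('T',cT,T),('S',cS,S)):
    m=sel(c,I,[.38,.2,.05],[.56,.36,.068]); Q=c[m]; print('rim',nm,len(Q),Q.min(0),Q.max(0),(Q.min(0)+Q.max(0))/2)
# look-alike / bystander extents
for k,(u,v) in dict(purple=(157,231),pink=(215,281),green=(275,225),beaker=(322,200)).items():
    d=T['eye'][2]; ray=np.array(T['rotation'])@px2ray(T,u,v); print(k,np.array(T['eye'])+ray*(.05-T['eye'][2])/ray[2])
# camera barrel
for nm,c,I in(('T',cT,T),('S',cS,S)):
    m=sel(c,I,[.48,-.345,.15],[.56,-.225,.225]); Q=c[m];print('cam',nm,len(Q))
    Q=Q[(Q[:,1]>-.272)|(Q[:,1]<-.31)]
    x,s=fitp(Q,.0185,[1.45,0.]); print(x,s)
    a=np.array([np.cos(x[3])*np.cos(x[4]),np.sin(x[3])*np.cos(x[4]),np.sin(x[4])])
    t=np.sort((Q-x[:3])@a); print(t[:5],t[-12:],x[:3]+a*t[-6])
E
python3 fit.py
```

```text
T 163 (array([0.5145, 0.3167, 0.0867, 0.6587, 0.6095]), np.float64(0.0018497663873830897))
S 147 (array([0.515 , 0.3196, 0.0869, 0.6192, 0.6142]), np.float64(0.002025398573178314))
both [0.5146 0.3182 0.0868 0.6377 0.6141] 0.00208477156789197
t range [-0.0413 -0.0398 -0.0398 -0.0397] [0.0304 0.0306 0.0307 0.0308 0.0309 0.031 ] end [0.5348 0.3332 0.1046]
rim T 352 [0.4118 0.2304 0.0501] [0.5118 0.3263 0.068 ] [0.4618 0.2784 0.059 ]
rim S 373 [0.4119 0.2294 0.05  ] [0.5143 0.3301 0.0678] [0.4631 0.2797 0.0589]
purple [0.4303 0.449  0.05  ]
pink [0.2853 0.2802 0.05  ]
green [0.4398 0.1073 0.05  ]
beaker [ 0.5076 -0.0276  0.05  ]
cam T 753
[ 0.5214 -0.2845  0.1913  1.4432  0.0025] 0.002688606296398998
[-0.0598 -0.0597 -0.0593 -0.0587 -0.0586] [0.0487 0.0489 0.0492 0.0493 0.0493 0.0494 0.0495 0.0495 0.0497 0.0499
 0.0499 0.0506] [ 0.5277 -0.2355  0.1914]
cam S 755
[ 0.5191 -0.2778  0.1905  1.4226  0.0088] 0.0020555963575872825
[-0.0655 -0.0653 -0.0648 -0.0647 -0.0646] [0.0413 0.0414 0.0416 0.0416 0.0419 0.0419 0.0421 0.0424 0.0425 0.0427
 0.043  0.0436] [ 0.5254 -0.2362  0.1908]
```

Run:
```python
import numpy as np,cv2
I=np.load('scene0.npy',allow_pickle=True).item()['image'][190:270,80:180,::-1]
J=np.load('top0.npy',allow_pickle=True).item()['image'][160:205,395:470,::-1]
K=np.load('top0.npy',allow_pickle=True).item()['image'][180:245,180:245,::-1]
L=np.load('scene0.npy',allow_pickle=True).item()['image'][175:235,305:395,::-1]
f=lambda x:np.clip(cv2.resize(x,(390,290),interpolation=cv2.INTER_CUBIC).astype(float)*1.5,0,255)
cv2.imwrite('pics/c3.png',np.vstack([np.hstack([f(I),f(J)]),np.hstack([f(L),f(K)])]))
```

```text
[ WARN:0@0.059] global loadsave.cpp:1063 imwrite_ Unsupported depth image for selected encoder is fallbacked to CV_8U.
```

View pics/c3.png

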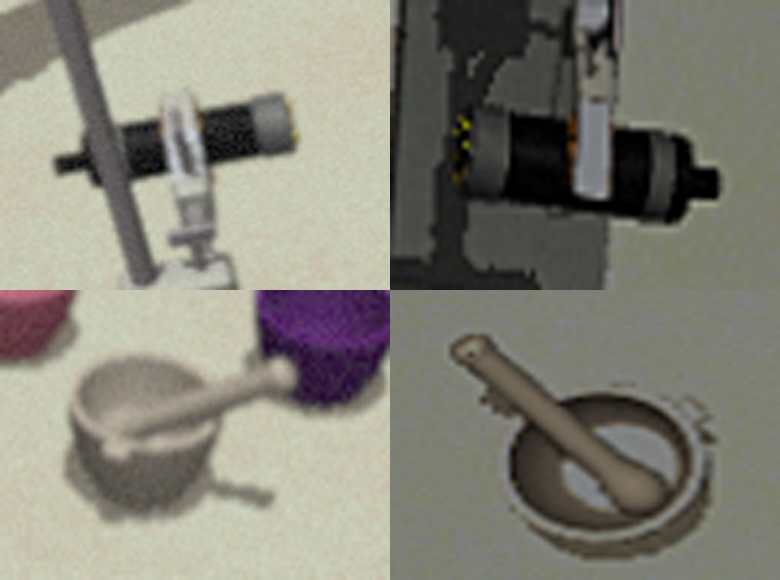

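```bash
python3 -m inch '[{"delta_pos":[2.6,-2.9,-1.0],"angular":[0,0,0],"grip":-0.3},{"delta_pos":[2.6,-2.9,-1.0],"angular":[0,0,0],"grip":-0.3},{"delta_pos":[2.6,-2.9,-1.0],"angular":[0,0,0],"grip":-0.3},{"delta_pos":[2.6,-2.9,-1.0],"angular":[0,0,0],"grip":-0.3},{"delta_pos":[2.6,-2.9,-1.0],"angular":[0,0,0],"grip":-0.3},{"delta_pos":[2.6,-2.9,-1.0],"angular":[0,0,0],"grip":-0.3},{"delta_pos":[2.6,-2.9,-1.0],"angular":[0,0,0],"grip":-0.3},{"delta_pos":[2.6,-2.9,-1.0],"angular":[0,0,0],"grip":-0.3},{"delta_pos":[2.6,-2.9,-1.0],"angular":[0,0,0],"grip":-0.3},{"delta_pos":[2.6,-2.9,-1.0],"angular":[0,0,0],"grip":-0.3}]'
python3 -c "
from plant import r
s=r.sense();print(s['joint_positions'],s['tool_rot'])"
```

```text
time: 2.23
eef_pos: [0.322, -0.0919, 0.3319]
tool_rot: [[0.936, 0.353, 0.001], [0.353, -0.936, 0.003], [0.002, -0.002, -1.0]]
ft_force: [1.1, -0.7, 0.7]
opening: 0.65
[-0.28064548 -0.1154598  -0.12033139  1.56539327  0.00285135  2.49989935] [[ 0.93552553  0.35325668  0.00130042]
 [ 0.35325264 -0.93552437  0.00259259]
 [ 0.00213242 -0.00196606 -0.99999579]]
```

```bash
cat > plan.py <<'E'
from h import *
from scipy.spatial.transform import Rotation as Ro
np.set_printoptions(precision=4,suppress=True)
def plan(pos,R,n,yaw=None):
    """n equal rows from the measured pose; R target rotation (or yaw deg about tool z)"""
    s=r.sense(); p=np.array(s['eef_pos']);Q=np.array(s['tool_rot'])
    rv=np.array([0,0,np.radians(yaw)]) if yaw is not None else Ro.from_matrix(Q.T@R).as_rotvec()
    dp=(np.array(pos)-p)/n; step=rv/n
    print('t',s['time'],'total mm',np.linalg.norm(dp)*n*1e3,'deg',np.degrees(np.linalg.norm(rv)),'q',np.array(s['joint_positions']))
    print('ang/row',np.round(np.degrees(step),1))
    for i in range(n):
        print(np.round(Q.T@dp*100,2).tolist()); Q=Q@Ro.from_rotvec(step).as_matrix()
E
python3 -c "
from plan import *
plan([.42,.14,.33],None,12,-85.2)"
```

```text
t 2.2333 total mm 251.78482952924236 deg 85.2 q [-0.2806 -0.1155 -0.1203  1.5654  0.0029  2.4999]
ang/row [ 0.   0.  -7.1]
[1.45, -1.52, 0.02]
[1.62, -1.33, 0.02]
[1.78, -1.12, 0.02]
[1.9, -0.89, 0.02]
[2.0, -0.65, 0.02]
[2.06, -0.4, 0.02]
[2.09, -0.14, 0.02]
[2.09, 0.12, 0.02]
[2.06, 0.38, 0.02]
[2.0, 0.63, 0.02]
[1.91, 0.87, 0.02]
[1.79, 1.1, 0.02]
```

```bash
python3 -m inch '[{"delta_pos":[1.45,-1.5,0],"angular":[0,0,-7.1],"grip":-0.1},{"delta_pos":[1.6,-1.3,0],"angular":[0,0,-7.1],"grip":-0.1},{"delta_pos":[1.8,-1.1,0],"angular":[0,0,-7.1],"grip":-0.1},{"delta_pos":[1.9,-0.9,0],"angular":[0,0,-7.1],"grip":-0.1},{"delta_pos":[2,-0.65,0],"angular":[0,0,-7.1],"grip":-0.1},{"delta_pos":[2.1,-0.4,0],"angular":[0,0,-7.1],"grip":-0.1},{"delta_pos":[2.1,-0.1,0],"angular":[0,0,-7.1],"grip":-0.1},{"delta_pos":[2.1,0.1,0],"angular":[0,0,-7.1],"grip":-0.1},{"delta_pos":[2.1,0.4,0],"angular":[0,0,-7.1],"grip":-0.1},{"delta_pos":[2,0.65,0],"angular":[0,0,-7.1],"grip":-0.1},{"delta_pos":[1.9,0.9,0],"angular":[0,0,-7.1],"grip":-0.1},{"delta_pos":[1.8,1.1,0],"angular":[0,0,-7.1],"grip":-0.1}]'
cat >> plan.py <<'E'
az,el=.638,.614
h_=np.array([np.cos(az),np.sin(az),0]); up=np.array([0,0,1.])
a=h_*np.cos(el)+up*np.sin(el); zt=h_*np.sin(el)-up*np.cos(el)
RG=np.stack([-a,np.cross(zt,-a),zt],1)
G=np.array([.5146,.3182,.0868]); TG=G+r.pinch_z*zt
E
python3 -c "
from plan import *
print(RG,TG)
plan(TG-.1*zt+[-.02,-.02,.05],RG,12)"
```

```text
time: 3.23
eef_pos: [0.4232, 0.1586, 0.3391]
tool_rot: [[-0.291, 0.957, 0.015], [0.957, 0.291, 0.002], [-0.002, 0.015, -1.0]]
ft_force: [0.1, 0.5, -0.4]
opening: 0.548
[[-0.6566 -0.5956  0.4628]
 [-0.4868  0.8033  0.3431]
 [-0.5761 -0.     -0.8173]] [0.5233 0.3246 0.0715]
t 3.2333 total mm 179.11752950302312 deg 113.08784768624675 q [ 0.3607  0.1109  0.1237  1.5687 -0.0031  1.636 ]
ang/row [-2.8 -1.9 -8.8]
[0.81, 0.52, 1.14]
[0.76, 0.59, 1.14]
[0.71, 0.65, 1.14]
[0.64, 0.7, 1.15]
[0.57, 0.73, 1.17]
[0.49, 0.76, 1.19]
[0.41, 0.77, 1.21]
[0.34, 0.77, 1.23]
[0.26, 0.76, 1.26]
[0.19, 0.73, 1.29]
[0.12, 0.69, 1.32]
[0.06, 0.64, 1.35]
```

```bash
python3 -m inch '[{"delta_pos":[0.7,0.4,0.5],"angular":[0,0,-7.1],"grip":-0.1},{"delta_pos":[0.7,0.4,0.5],"angular":[0,0,-7.1],"grip":-0.1},{"delta_pos":[0.6,0.5,0.5],"angular":[0,0,-7.1],"grip":-0.1},{"delta_pos":[0.5,0.6,0.5],"angular":[0,0,-7.1],"grip":-0.1},{"delta_pos":[0.4,0.7,0.5],"angular":[0,0,-7.1],"grip":-0.1},{"delta_pos":[0.3,0.7,0.5],"angular":[0,0,-7.1],"grip":-0.1},{"delta_pos":[0.2,0.7,0.5],"angular":[0,0,-7.1],"grip":-0.1},{"delta_pos":[0.1,0.7,0.5],"angular":[0,0,-7.1],"grip":-0.1},{"delta_pos":[0,0.7,0.5],"angular":[0,0,-7.1],"grip":-0.1},{"delta_pos":[0,0.7,0.5],"angular":[0,0,-7.1],"grip":-0.1},{"delta_pos":[-0.1,0.7,0.5],"angular":[0,0,-7.1],"grip":-0.1},{"delta_pos":[-0.2,0.7,0.5],"angular":[0,0,-7.1],"grip":-0.1}]'
python3 -c "
from plan import *
plan(TG-.1*zt,RG,8)"
```

```text
time: 4.23
eef_pos: [0.4448, 0.2557, 0.2773]
tool_rot: [[-0.975, -0.223, 0.017], [-0.222, 0.975, 0.004], [-0.018, 0.0, -1.0]]
ft_force: [-0.3, -0.1, -0.2]
opening: 0.549
t 4.2333 total mm 132.76648247526742 deg 41.3848487480666 q [ 0.5248  0.2387  0.1214  1.4368 -0.0051  0.3004]
ang/row [-0.9 -4.2 -2.9]
[-0.46, 0.33, 1.56]
[-0.36, 0.29, 1.59]
[-0.26, 0.24, 1.62]
[-0.15, 0.21, 1.64]
[-0.04, 0.18, 1.65]
[0.08, 0.15, 1.65]
[0.19, 0.13, 1.64]
[0.31, 0.12, 1.63]
```

```bash
python3 -m inch '[{"delta_pos":[-0.5,0.3,1.4],"angular":[-0.9,-4.2,-2.9],"grip":-0.1},{"delta_pos":[-0.4,0.3,1.4],"angular":[-0.9,-4.2,-2.9],"grip":-0.1},{"delta_pos":[-0.3,0.2,1.4],"angular":[-0.9,-4.2,-2.9],"grip":-0.1},{"delta_pos":[-0.2,0.2,1.4],"angular":[-0.9,-4.2,-2.9],"grip":-0.1},{"delta_pos":[0,0.2,1.5],"angular":[-0.9,-4.2,-2.9],"grip":-0.1},{"delta_pos":[0.1,0.2,1.5],"angular":[-0.9,-4.2,-2.9],"grip":-0.1},{"delta_pos":[0.2,0.1,1.6],"angular":[-0.9,-4.2,-2.9],"grip":-0.1},{"delta_pos":[0.3,0.1,1.6],"angular":[-0.9,-4.2,-2.9],"grip":-0.1},{"delta_pos":[0,0,0],"angular":[0,0,0],"grip":-0.1}]'
python3 - <<'E'
from plan import *
plan(TG-.04*zt,RG,4)
for c in('scene','top'):
    im=r.get_image(c); save(im,c+'1'); np.save(c+'1.npy',im,allow_pickle=True)
a=cv2.resize(cv2.imread('pics/scene1.png')[100:280,270:470],None,fx=2,fy=2);b=cv2.resize(cv2.imread('pics/top1.png')[120:300,130:330],None,fx=2,fy=2)
cv2.imwrite('pics/p1.png',np.hstack([a,b]))
E
```

```text
time: 4.98
eef_pos: [0.4753, 0.2923, 0.1583]
tool_rot: [[-0.626, -0.621, 0.472], [-0.506, 0.784, 0.36], [-0.593, -0.014, -0.805]]
ft_force: [-2.6, -2.2, -2.4]
opening: 0.546
t 4.9833 total mm 64.32553063610058 deg 2.331487019549887 q [ 0.5039  0.0355 -0.6748  0.2308  0.0873 -0.1422]
ang/row [0.1 0.3 0.5]
[0.1, -0.07, 1.6]
[0.1, -0.07, 1.6]
[0.09, -0.07, 1.6]
[0.08, -0.07, 1.6]
```

View pics/p1.png

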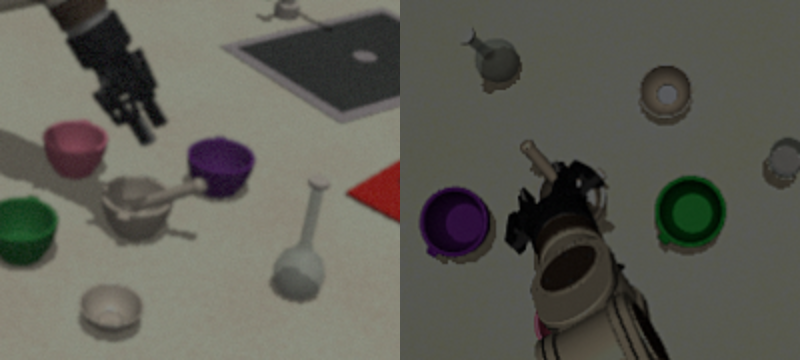

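The gripper is above the mortar, with its fingers on either side of the handle (top crop about (545,180)) and nothing touched. I advance along the tool axis.

```bash
python3 -m inch '[{"delta_pos":[0.1,-0.1,1.6],"angular":[0.1,0.5,0.7],"grip":-0.1},{"delta_pos":[0.1,-0.1,1.6],"angular":[0.1,0.5,0.7],"grip":-0.1},{"delta_pos":[0.1,-0.1,1.6],"angular":[0,0.3,0.5],"grip":-0.1},{"delta_pos":[0,0,1.5],"angular":[0,0,0],"grip":-0.1},{"delta_pos":[0,0,0],"angular":[0,0,0],"grip":-0.1}]'
python3 - <<'E'
from plan import *
plan(TG,RG,3)
for c in('scene','top'):
    im=r.get_image(c); save(im,c+'2')
a=cv2.resize(cv2.imread('pics/scene2.png')[130:250,300:430],None,fx=3,fy=3);b=cv2.resize(cv2.imread('pics/top2.png')[160:280,150:280],None,fx=3,fy=3)
cv2.imwrite('pics/p2.png',np.hstack([a,b]))
E
```

```text
time: 5.5
eef_pos: [0.5258, 0.3226, 0.1293]
tool_rot: [[-0.649, -0.591, 0.479], [-0.473, 0.807, 0.353], [-0.595, 0.002, -0.803]]
ft_force: [0.7, -0.3, 0.4]
opening: 0.55
t 5.5 total mm 57.875184225586096 deg 1.414088099694032 q [ 0.5154  0.191  -0.5913  0.1541  0.0711 -0.0923]
ang/row [-0.   0.5 -0.1]
[1.17, 0.1, 1.53]
[1.16, 0.1, 1.54]
[1.14, 0.1, 1.55]
```

View pics/p2.png

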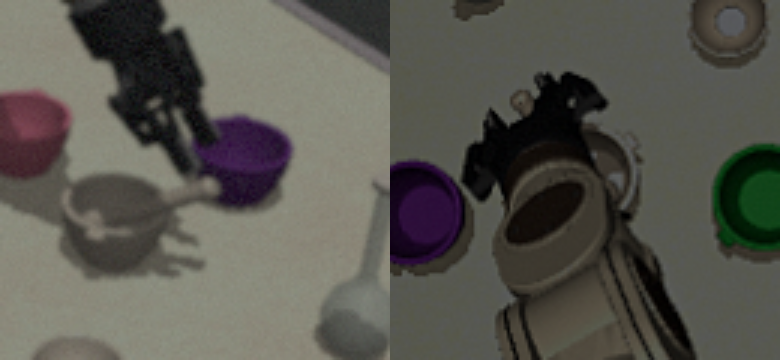

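```bash
python3 -m inch '[{"delta_pos":[1.2,0.1,1.0],"angular":[0,0.5,0],"grip":-0.1},{"delta_pos":[0,0,0],"angular":[0,0,0],"grip":-0.1}]'
python3 - <<'E'
from plan import *
plan(TG,RG,3)
E
```

```text
time: 5.77
eef_pos: [0.5243, 0.3226, 0.1201]
tool_rot: [[-0.65, -0.591, 0.479], [-0.474, 0.807, 0.352], [-0.594, 0.002, -0.804]]
ft_force: [-0.9, -1.0, -0.5]
opening: 0.55
t 5.7667 total mm 48.636152776354166 deg 1.3152237943917802 q [ 0.5176  0.2046 -0.6045  0.1289  0.0689 -0.0911]
ang/row [-0.   0.4 -0.1]
[0.95, 0.07, 1.31]
[0.94, 0.07, 1.32]
[0.93, 0.08, 1.32]
```

```bash
python3 -m inch '[{"delta_pos":[1.0,0.1,1.2],"angular":[0,0.5,0],"grip":-0.1},{"delta_pos":[0.9,0.1,1.2],"angular":[0,0.4,0],"grip":-0.1},{"delta_pos":[0,0,0],"angular":[0,0,0],"grip":-0.1}]'
python3 - <<'E'
from plan import *
s=r.sense();print(s['tool_rot'].T@(TG-s['eef_pos'])*1000,s['ft_force'],s['qvel'])
plan(TG,RG,2)
E
```

```text
time: 6.02
eef_pos: [0.5259, 0.3256, 0.0965]
tool_rot: [[-0.653, -0.59, 0.475], [-0.476, 0.808, 0.348], [-0.589, 0.001, -0.808]]
ft_force: [-0.4, 0.5, -0.2]
opening: 0.55
[16.8685  0.7323 18.5934] [-0.4199  0.522  -0.2495] [-0.0004 -0.057   0.0383  0.0558 -0.0021  0.0015]
t 6.0167 total mm 25.1157010706516 deg 0.9782251748250995 q [ 0.5231  0.2522 -0.6196  0.0724  0.0639 -0.0867]
ang/row [-0.1  0.4 -0.2]
[0.84, 0.04, 0.93]
[0.84, 0.04, 0.94]
```

```bash
python3 -m inch '[{"delta_pos":[1.6,0,0.3],"angular":[0,0.5,0],"grip":-0.1},{"delta_pos":[1.0,0.1,1.0],"angular":[0,0.4,0],"grip":-0.1},{"delta_pos":[0.5,0,0.7],"angular":[0,0.4,0],"grip":-0.1},{"delta_pos":[0,0,0],"angular":[0,0,0],"grip":-0.1}]'
python3 - <<'E'
from plan import *
s=r.sense();print(s['tool_rot'].T@(TG-s['eef_pos'])*1000,s['ft_force'],s['qvel'])
plan(TG,RG,2)
E
```

```text
time: 6.35
eef_pos: [0.5184, 0.3206, 0.0697]
tool_rot: [[-0.659, -0.589, 0.467], [-0.481, 0.808, 0.341], [-0.578, -0.0, -0.816]]
ft_force: [-0.2, 0.8, 0.4]
opening: 0.548
[-6.2426  0.3744  2.161 ] [-0.1922  0.7997  0.3733] [-0.0006 -0.0369  0.0215  0.0225  0.0011  0.0012]
t 6.35 total mm 6.616641110212808 deg 0.48047542346679395 q [ 0.5233  0.2905 -0.6573  0.009   0.0614 -0.0874]
ang/row [-0.1  0.1 -0.2]
[-0.31, 0.02, 0.11]
[-0.31, 0.02, 0.11]
```

```bash
python3 -m inch '[{"delta_pos":[-0.3,0,0.2],"angular":[0,0,0],"grip":-0.1},{"delta_pos":[0,0,0],"angular":[0,0,0],"grip":-0.1}]'
python3 - <<'E'
from plan import *
s=r.sense();print(s['tool_rot'].T@(TG-s['eef_pos'])*1000,s['ft_force'])
for c in('scene','top'):
    im=r.get_image(c); save(im,c+'3')
a=cv2.resize(cv2.imread('pics/scene3.png')[130:250,300:430],None,fx=3,fy=3);b=cv2.resize(cv2.imread('pics/top3.png')[160:280,150:280],None,fx=3,fy=3)
cv2.imwrite('pics/p3.png',np.hstack([a,b]))
E
```

```text
time: 6.52
eef_pos: [0.523, 0.3236, 0.0723]
tool_rot: [[-0.658, -0.589, 0.47], [-0.48, 0.808, 0.342], [-0.581, -0.001, -0.814]]
ft_force: [-0.2, 0.5, 0.1]
opening: 0.551
[-0.1774  0.641   1.1225] [-0.187   0.5091  0.1104]
```

View pics/p3.png

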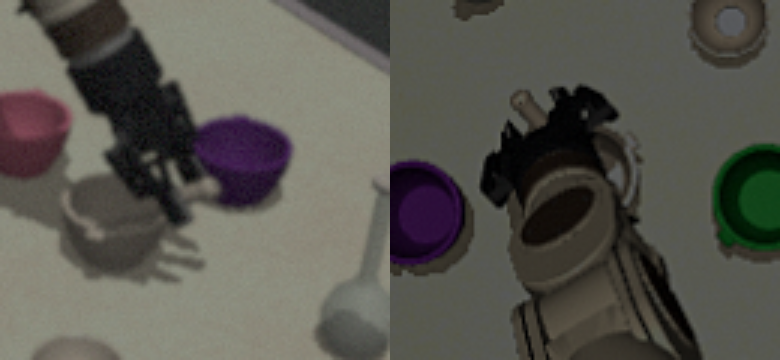

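The fingers straddle the handle just outside the rim, with the knob still showing at scene crop (205,187). I close the gripper.

```bash
python3 -m inch '[{"delta_pos":[0,0,0],"angular":[0,0,0],"grip":0.3},{"delta_pos":[0,0,0],"angular":[0,0,0],"grip":0.5},{"delta_pos":[0,0,0],"angular":[0,0,0],"grip":1},{"delta_pos":[0,0,0],"angular":[0,0,0],"grip":1},{"delta_pos":[0,0,0],"angular":[0,0,0],"grip":1},{"delta_pos":[0,0,0],"angular":[0,0,0],"grip":1}]' 70
python3 - <<'E'
from plan import *
s=r.sense();print(s['tool_rot'].T@(TG-s['eef_pos'])*1000,s['ft_force'],s['opening']*85)
E
```

```text
time: 7.12
eef_pos: [0.5232, 0.3236, 0.0737]
tool_rot: [[-0.657, -0.589, 0.471], [-0.479, 0.808, 0.342], [-0.582, -0.001, -0.813]]
ft_force: [-0.2, 0.5, -0.4]
opening: 0.187
[0.6831 0.7853 2.1392] [-0.2398  0.516  -0.3696] 15.868099277988936
```

```bash
python3 -m inch '[{"delta_pos":[-0.6,0,-0.8],"angular":[0,0,0],"grip":1},{"delta_pos":[-0.9,0,-1.2],"angular":[0,0,0],"grip":1},{"delta_pos":[-1.1,0,-1.6],"angular":[0,0,0],"grip":1}]'
python3 -c "
from h import *
for c in('scene','top'):
    im=r.get_image(c); save(im,c+'4')
a=cv2.resize(cv2.imread('pics/scene4.png')[130:250,300:430],None,fx=3,fy=3);b=cv2.resize(cv2.imread('pics/top4.png')[160:280,150:280],None,fx=3,fy=3)
cv2.imwrite('pics/p4.png',np.hstack([a,b]))"
```

```text
time: 7.37
eef_pos: [0.5186, 0.321, 0.1114]
tool_rot: [[-0.664, -0.589, 0.46], [-0.484, 0.808, 0.336], [-0.57, 0.001, -0.822]]
ft_force: [0.9, 0.1, -1.9]
opening: 0.184
```

View pics/p4.png

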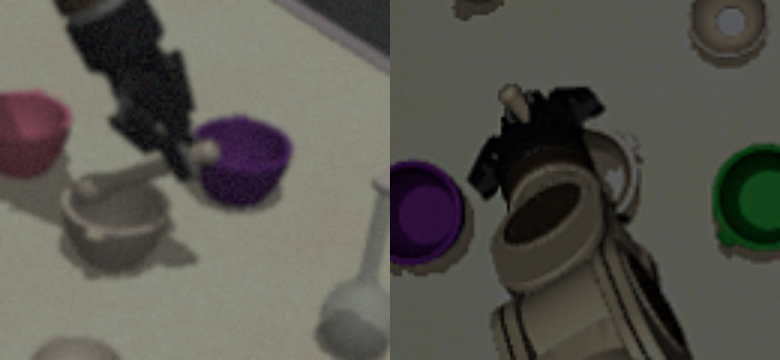

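The pestle is held and rising, with its head just clearing the mouth (scene crop (85,188)). The mortar has not moved.

```bash
python3 -m inch '[{"delta_pos":[-1.1,0,-1.6],"angular":[0,0,0],"grip":1},{"delta_pos":[-1.4,0,-2.0],"angular":[0,0,0],"grip":1},{"delta_pos":[-1.4,0,-2.0],"angular":[0,0,0],"grip":1},{"delta_pos":[-1.4,0,-2.0],"angular":[0,0,0],"grip":1},{"delta_pos":[-1.4,0,-2.0],"angular":[0,0,0],"grip":1},{"delta_pos":[-1.1,0,-1.6],"angular":[0,0,0],"grip":1},{"delta_pos":[-0.6,0,-0.8],"angular":[0,0,0],"grip":1},{"delta_pos":[0,0,0],"angular":[0,0,0],"grip":1}]'
cat > meas.py <<'E'
from plan import *
from scipy.optimize import least_squares
import sys
def profile(s): # radius at distance s from the grinding end
    return np.interp(s,[0,.003,.008,.015,.026,.042,.136,.139,.147,.150],[0.0,.009,.0135,.015,.015,.009,.009,.0105,.0105,.006])
def measure(tag):
    """pestle axis from both clouds: light points near tool, robust profile fit. prints face, axis"""
    s=r.sense(); R=np.array(s['tool_rot']); p=np.array(s['eef_pos']); g=p-r.pinch_z*R[:,2]
    ims={c:r.get_image(c) for c in('scene','top')}
    P=[];info={}
    for c,im in ims.items():
        save(im,c+tag); np.save(c+tag+'.npy',im,allow_pickle=True)
        C=cloud(im); L=(C-g)@R
        I=im['image'].astype(float); 
        m=(im['depth']>0)&(abs(L[...,1])<.035)&(abs(L[...,2])<.05)&(abs(L[...,0])<.15)
        light=I.max(-1)>(np.median(I.max(-1))*.62)
        m&=light; P.append(C[m]); info[c]=m.sum()
    print(info)
    return s,R,g,ims,P
def fit(P,g,a0,s0):
    # params: grasp point offset (perp 2), axis az/el, s0 of g
    az0=np.arctan2(a0[1],a0[0]); el0=np.arcsin(a0[2])
    def ax(p):
        az,el=az0+p[2],el0+p[3]; return np.array([np.cos(az)*np.cos(el),np.sin(az)*np.cos(el),np.sin(el)])
    e1=np.cross([0,0,1],a0);e1/=np.linalg.norm(e1);e2=np.cross(a0,e1)
    def f(p):
        a=ax(p); o=g+e1*p[0]+e2*p[1]-a*p[4]
        d=P-o; t=d@a; rr=np.linalg.norm(d-np.outer(t,a),axis=1)
        tc=np.clip(t,0,.15); return np.hypot(rr-profile(tc),(t-tc)*1.0)*np.sign(rr-profile(tc))
    s=least_squares(f,[0,0,0,0,s0],loss='soft_l1',f_scale=.002,x_scale=[.005,.005,.05,.05,.01])
    p=s.x;a=ax(p);o=g+e1*p[0]+e2*p[1]-a*p[4]
    return o,a,p,np.median(abs(f(p)))
E
python3 - <<'E'
from meas import *
s,R,g,ims,P=measure('5'); a0=-R[:,0]
print(s['eef_pos'],s['tool_rot'],s['opening'])
for Q in P+[np.vstack(P)]:
    o,a_,p,e=fit(Q,g,a0,.117); print(len(Q),'face',o,'axis in tool',R.T@a_,'el',np.degrees(np.arcsin(a_[2])),'p',p,e)
a=cv2.resize(cv2.imread('pics/scene5.png')[90:250,280:430],None,fx=2.5,fy=2.5);b=cv2.resize(cv2.imread('pics/top5.png')[120:280,130:280],None,fx=2.5,fy=2.5)
cv2.imwrite('pics/p5.png',np.hstack([a,b]))
E
```

```text
time: 8.13
eef_pos: [0.517, 0.32, 0.2558]
tool_rot: [[-0.668, -0.589, 0.455], [-0.486, 0.808, 0.332], [-0.563, 0.001, -0.826]]
ft_force: [1.4, 1.0, -1.0]
opening: 0.183
{'scene': np.int64(168), 'top': np.int64(101)}
[0.517  0.32   0.2558] [[-0.6682 -0.5888  0.4548]
 [-0.4859  0.8083  0.3325]
 [-0.5633  0.0012 -0.8262]] 0.18278051451686986
168 face [0.4285 0.2563 0.1992] axis in tool [-1.     -0.0081 -0.0006] el 34.31741604035708 p [-0.0004 -0.004  -0.0098  0.0005  0.1221] 0.0010470822820955678
101 face [0.4281 0.2561 0.2026] axis in tool [-0.9997 -0.0059  0.0219] el 33.03166609565268 p [-0.0001 -0.0037 -0.007  -0.0219  0.1205] 0.0010925476187757174
269 face [0.429  0.2561 0.1997] axis in tool [-1.     -0.0033  0.0013] el 34.21250728925738 p [-0.0003 -0.0039 -0.004  -0.0013  0.1215] 0.0011477098020719594
```

View pics/p5.png

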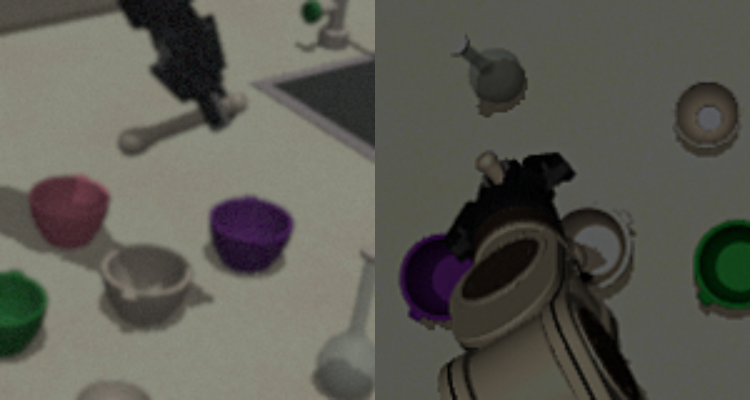

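The pestle is clear of the mortar, level with the tool's x axis, and gripped about 121 mm from its face. The mortar is still in place. Next I plan the move to a pre-inspection pose.

```bash
cat >> meas.py <<'E'
Lp=np.array([.5266,-.2358,.191]); azL=1.433; d=np.array([np.cos(azL),np.sin(azL),0])
RF=np.stack([-d,np.cross([0,0,-1.],-d),[0,0,-1.]],1)
TF=Lp+(.08+.1215)*d-[0,0,.0147]
E
python3 -c "
from meas import *
print(RF,TF); plan(TF+d*.05+[0,0,.03],RF,12)"
```

```text
[[-0.1374 -0.9905  0.    ]
 [-0.9905  0.1374  0.    ]
 [-0.      0.     -1.    ]] [ 0.5543 -0.0362  0.1763]
t 8.2333 total mm 312.6517004182799 deg 56.69844776883067 q [ 0.5241  0.0352 -0.3655  0.5794  0.0603 -0.0866]
ang/row [-1.1  2.7 -3.7]
[1.2, -2.28, -0.35]
[1.36, -2.19, -0.34]
[1.52, -2.09, -0.31]
[1.67, -1.98, -0.28]
[1.8, -1.87, -0.23]
[1.93, -1.74, -0.18]
[2.05, -1.61, -0.12]
[2.15, -1.47, -0.05]
[2.24, -1.33, 0.02]
[2.32, -1.18, 0.1]
[2.39, -1.03, 0.19]
[2.44, -0.88, 0.29]
```

```bash
python3 -m inch '[{"delta_pos":[0.6,-1.1,-0.3],"angular":[-1.1,2.7,-3.7],"grip":1},{"delta_pos":[1.3,-2.2,-0.4],"angular":[-1.1,2.7,-3.7],"grip":1},{"delta_pos":[1.5,-2.1,-0.3],"angular":[-1.1,2.7,-3.7],"grip":1},{"delta_pos":[1.7,-2,-0.3],"angular":[-1.1,2.7,-3.7],"grip":1},{"delta_pos":[1.8,-1.9,-0.2],"angular":[-1.1,2.7,-3.7],"grip":1},{"delta_pos":[1.9,-1.7,-0.2],"angular":[-1.1,2.7,-3.7],"grip":1},{"delta_pos":[2,-1.6,-0.1],"angular":[-1.1,2.7,-3.7],"grip":1},{"delta_pos":[2.1,-1.5,0],"angular":[-1.1,2.7,-3.7],"grip":1},{"delta_pos":[2.2,-1.3,0],"angular":[-1.1,2.7,-3.7],"grip":1},{"delta_pos":[2.3,-1.2,0.1],"angular":[-1.1,2.7,-3.7],"grip":1}]'
python3 -c "
from meas import *
plan(TF+d*.05+[0,0,.03],RF,5)"
```

```text
time: 9.07
eef_pos: [0.5431, 0.069, 0.1934]
tool_rot: [[-0.231, -0.973, 0.008], [-0.971, 0.231, 0.056], [-0.057, 0.005, -0.998]]
ft_force: [0.5, -0.4, -1.4]
opening: 0.184
t 9.0667 total mm 59.947931258517634 deg 6.350651318163538 q [ 0.0958  0.3419  0.0429  1.2583  0.0553 -1.2417]
ang/row [ 0.   0.7 -1.1]
[0.98, -0.61, -0.32]
[1.0, -0.59, -0.31]
[1.01, -0.57, -0.29]
[1.03, -0.55, -0.28]
[1.04, -0.53, -0.27]
```

```bash
python3 -m inch '[{"delta_pos":[1,-0.6,-0.2],"angular":[0,0.7,-1.1],"grip":1},{"delta_pos":[1,-0.6,-0.2],"angular":[0,0.7,-1.1],"grip":1},{"delta_pos":[1,-0.5,-0.2],"angular":[0,0.7,-1.1],"grip":1},{"delta_pos":[1,-0.5,-0.1],"angular":[0,0.7,-1.1],"grip":1},{"delta_pos":[0.5,-0.3,0],"angular":[0,0.7,-1.1],"grip":1},{"delta_pos":[0,0,0],"angular":[0,0,0],"grip":1}]'
python3 - <<'E'
from meas import *
s,R,g,ims,P=measure('6'); a0=-R[:,0]
for Q in P+[np.vstack(P)]:
    o,a_,p,e=fit(Q,g,a0,.1215); print(len(Q),'face',o,'az',np.arctan2(a_[1],a_[0]),'el',np.arcsin(a_[2]),'p',p,e)
plan(TF,RF,4)
a=cv2.resize(cv2.imread('pics/scene6.png')[120:320,80:330],None,fx=1.6,fy=1.6);b=cv2.resize(cv2.imread('pics/top6.png')[100:300,230:480],None,fx=1.6,fy=1.6)
cv2.imwrite('pics/p6.png',np.hstack([a,b]))
E
```

```text
time: 9.57
eef_pos: [0.5557, 0.0124, 0.1804]
tool_rot: [[-0.135, -0.99, -0.031], [-0.991, 0.135, -0.01], [0.014, 0.029, -0.999]]
ft_force: [-0.0, 0.7, -2.3]
opening: 0.185
{'scene': np.int64(364), 'top': np.int64(63)}
364 face [ 0.5392 -0.1066  0.1981] az 1.4344558071359699 el -0.009549383429145762 p [ 0.0008 -0.0021 -0.0012  0.0046  0.1204] 0.001005830737379235
63 face [ 0.539  -0.1068  0.2001] az 1.3976398188191799 el -0.0655479062280303 p [-0.0036 -0.0069 -0.0381 -0.0514  0.1209] 0.0007516840793912131
427 face [ 0.539  -0.1068  0.1987] az 1.4322641435247618 el -0.016868147803609776 p [ 0.0006 -0.0025 -0.0034 -0.0027  0.1206] 0.0010313441534495257
t 9.6667 total mm 49.686697524778005 deg 1.8749576732492397 q [ 0.0284  0.4004  0.0964  1.2984 -0.0083 -1.407 ]
ang/row [ 0.4 -0.2  0. ]
[1.23, -0.15, 0.12]
[1.23, -0.15, 0.12]
[1.23, -0.15, 0.12]
[1.23, -0.15, 0.12]
```

View pics/p6.png

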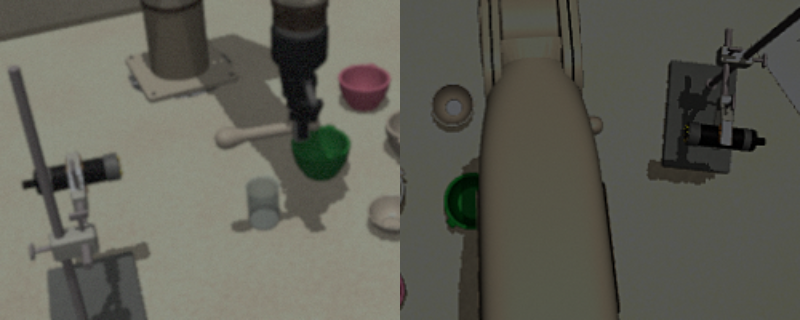

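The pestle is in line with the barrel and clear of everything: head at scene crop (228,138), lens at (118,168). I close the last 50 mm.

```bash
python3 -m inch '[{"delta_pos":[1.2,-0.1,0.2],"angular":[0.5,-0.2,0],"grip":1},{"delta_pos":[1.2,-0.1,0.2],"angular":[0.5,-0.2,0],"grip":1},{"delta_pos":[1.2,-0.1,0.2],"angular":[0.5,-0.2,0],"grip":1},{"delta_pos":[0.7,-0.1,0.1],"angular":[0.3,-0.2,0],"grip":1},{"delta_pos":[0.3,0,0],"angular":[0,0,0],"grip":1},{"delta_pos":[0,0,0],"angular":[0,0,0],"grip":1}]'
cat > chk.py <<'E'
from meas import *
import sys
tag=sys.argv[1]
s,R,g,ims,P=measure(tag); a0=-R[:,0]
for Q in P+[np.vstack(P)]:
    o,a_,p,e=fit(Q,g,a0,.1215); print(len(Q),'face',o,'az',np.arctan2(a_[1],a_[0]),'el',np.arcsin(a_[2]),'p',p,e)
v=o-Lp; print('dist along',v@d,'lateral',v@np.cross([0,0,1],d),'dz',v[2])
plan(TF,RF,1)
a=cv2.resize(cv2.imread(f'pics/scene{tag}.png')[160:300,80:280],None,fx=2,fy=2);b=cv2.resize(cv2.imread(f'pics/top{tag}.png')[120:260,280:480],None,fx=2,fy=2)
cv2.imwrite(f'pics/p{tag}.png',np.hstack([a,b]))
E
python3 chk.py 7
```

```text
time: 10.17
eef_pos: [0.551, -0.036, 0.1727]
tool_rot: [[-0.134, -0.991, 0.004], [-0.991, 0.134, 0.002], [-0.002, -0.004, -1.0]]
ft_force: [-0.0, 0.2, -0.3]
opening: 0.188
{'scene': np.int64(397), 'top': np.int64(0)}
397 face [ 0.5334 -0.1555  0.1889] az 1.4252336915962687 el -0.0020387828454787164 p [-0.     -0.0027 -0.0114 -0.0045  0.1207] 0.000992177921524253
0 face [ 0.5347 -0.1565  0.1911] az 1.4366441278085256 el 0.002489519773887405 p [0.     0.     0.     0.     0.1215] nan
397 face [ 0.5334 -0.1555  0.1889] az 1.4252336915962687 el -0.0020387828454787164 p [-0.     -0.0027 -0.0114 -0.0045  0.1207] 0.000992177921524253
dist along 0.08044506851558372 lateral 0.004263165258330338 dz -0.002063700514689598
t 10.2667 total mm 4.662053279177088 deg 0.3821466797495885 q [-0.0652  0.3713  0.0321  1.2274  0.0025 -1.5027]
ang/row [-0.2  0.2  0.3]
[0.06, -0.3, -0.35]
  return _methods._mean(a, axis=axis, dtype=dtype,
  ret = ret.dtype.type(ret / rcount)
```

View pics/p7.png

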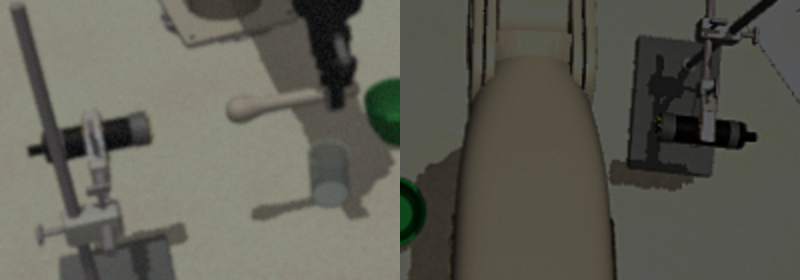

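Run:
```python
from h import *
from scipy.optimize import least_squares
np.set_printoptions(precision=4,suppress=True)
for c,tags in(('scene','0124567'),('top','01567')):
    Q=[]
    import os
    for t in tags:
        f=f'{c}{t}.npy'
        if not os.path.exists(f): continue
        I=np.load(f,allow_pickle=True).item(); C=cloud(I)
        m=(I['depth']>0)&np.all((C>[.48,-.34,.15])&(C<[.56,-.225,.225]),-1); Q.append(C[m])
    Q=np.vstack(Q); dd=np.array([np.cos(1.433),np.sin(1.433),0]); 
    t=(Q-[.5266,-.2358,.191])@dd
    Q=Q[(t<.006)&((t>-.038)|((t<-.07)&(t>-.1)))]; t=(Q-[.5266,-.2358,.191])@dd
    print(c,len(Q),'front t pct',np.percentile(t,[90,95,98,99.5]))
    for R in (.0185,None):
        def f(p):
            a=np.array([np.cos(p[2]),np.sin(p[2])*1,p[3]]);a/=np.linalg.norm(a)
            x=Q-[p[0],-.2358,p[1]]; x=x-np.outer(x@a,a); return np.linalg.norm(x,axis=1)-(R or p[4])
        w=t<-.003
        s=least_squares(lambda p:f(p)[w],[.5266,.191,1.433,0,.0185],loss='soft_l1',f_scale=.002); print(R,s.x,np.std(f(s.x)[w]))
```

```text
scene 2346 front t pct [-0.0059 -0.0031 -0.0012  0.0001]
0.0185 [0.5253 0.1912 1.4271 0.0136 0.0185] 0.0016286161033775694
None [0.5266 0.1922 1.4275 0.0142 0.0171] 0.001584255436687282
top 2066 front t pct [-0.0021 -0.0009 -0.0001  0.0008]
0.0185 [0.5276 0.1917 1.4448 0.0072 0.0185] 0.0016219705912708382
None [0.5274 0.1931 1.4436 0.0074 0.0173] 0.0015908365008412274
```

```bash
python3 -m inch '[{"delta_pos":[0,-0.35,-0.3],"angular":[0,0,0],"grip":1},{"delta_pos":[0,0,0],"angular":[0,0,0],"grip":1},{"delta_pos":[0,0,0],"angular":[0,0,0],"grip":1}]'
python3 chk.py 8 2>/dev/null
```

```text
time: 10.52
eef_pos: [0.5557, -0.035, 0.1767]
tool_rot: [[-0.132, -0.991, 0.006], [-0.991, 0.132, 0.003], [-0.003, -0.005, -1.0]]
ft_force: [-0.0, -0.2, -1.7]
opening: 0.183
{'scene': np.int64(408), 'top': np.int64(0)}
408 face [ 0.5391 -0.1543  0.1923] az 1.4377890678429923 el 0.006596951730900092 p [ 0.0005 -0.0023 -0.0007  0.0031  0.1205] 0.0009965620346105352
0 face [ 0.5395 -0.1555  0.195 ] az 1.4385381243521485 el 0.003476027500617768 p [0.     0.     0.     0.     0.1215] nan
408 face [ 0.5391 -0.1543  0.1923] az 1.4377890678429923 el 0.006596951730900092 p [ 0.0005 -0.0023 -0.0007  0.0031  0.1205] 0.0009965620346105352
dist along 0.08240374188399116 lateral -0.0011889517127350163 dz 0.0012954729639968465
t 10.6167 total mm 2.004435582592178 deg 0.4949251797688057 q [-0.0645  0.3761  0.0498  1.2387  0.0031 -1.5031]
ang/row [-0.3  0.2  0.3]
[0.15, 0.13, 0.04]
```

```bash
python3 -m inch '[{"delta_pos":[0.2,0.05,0],"angular":[0,0,0.2],"grip":1},{"delta_pos":[0,0,0],"angular":[0,0,0],"grip":1},{"delta_pos":[0,0,0],"angular":[0,0,0],"grip":1},{"delta_pos":[0,0,0],"angular":[0,0,0],"grip":1},{"delta_pos":[0,0,0],"angular":[0,0,0],"grip":1},{"delta_pos":[0,0,0],"angular":[0,0,0],"grip":1}]'
python3 chk.py 9 2>/dev/null
python3 - <<'E'
from meas import *
s=r.sense();print(s['qvel'])
S=np.load('scene9.npy',allow_pickle=True).item()
print('expected face px',proj(S,Lp+.08*d),'centre',proj(S,Lp+.155*d))
for t in('pestle_face','pestle_center','mortar'): print(t,[(np.round(x['centre'],1).tolist(),round(x['p'],2)) for x in r.spot_point('scene',t)[:3]])
E
```

```text
time: 11.12
eef_pos: [0.5548, -0.0362, 0.1764]
tool_rot: [[-0.134, -0.991, 0.005], [-0.991, 0.134, 0.003], [-0.004, -0.005, -1.0]]
ft_force: [0.1, -0.7, -1.5]
opening: 0.186
{'scene': np.int64(402), 'top': np.int64(0)}
402 face [ 0.5377 -0.1557  0.1925] az 1.4326654132798613 el -0.003537093084175572 p [ 0.0004 -0.003  -0.0036 -0.0071  0.1207] 0.00096753256255759
0 face [ 0.5384 -0.1566  0.1946] az 1.436218399717481 el 0.003518830501409152 p [0.     0.     0.     0.     0.1215] nan
402 face [ 0.5377 -0.1557  0.1925] az 1.4326654132798613 el -0.003537093084175572 p [ 0.0004 -0.003  -0.0036 -0.0071  0.1207] 0.00096753256255759
dist along 0.08082452746580661 lateral -2.5596606752346337e-05 dz 0.0014943003880867889
t 11.2167 total mm 0.490144587892954 deg 0.3799976709768825 q [-0.0669  0.3753  0.0476  1.2382  0.0031 -1.5031]
ang/row [-0.3  0.2  0.2]
[0.01, 0.05, 0.01]
[ 0.0004  0.0004  0.0021  0.0001  0.0009 -0.0001]
expected face px [192.0249 215.9023] centre [225.8239 209.238 ]
pestle_face [([192.2, 218.0], 0.82)]
pestle_center [([225.0, 207.4], 0.93), ([338.4, 197.5], 0.54)]
mortar [([378.6, 194.4], 0.94), ([279.1, 225.2], 0.9), ([334.4, 216.1], 0.65)]
```

View pics/scene9.png

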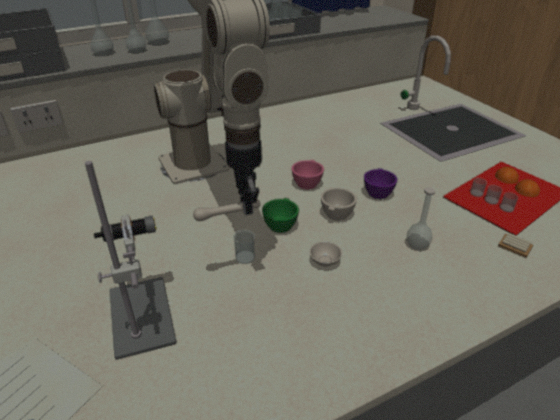

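The pestle is held level in front of the lens, with its face at about (192,217) and its centre at about (225,208), within about 2 px of the expected positions. The mortar stands at (338,205) as before, nothing else has moved and the arm is at rest, so I hand in.

```bash
python3 -c "
from plant import r
print(r.hand_in())"
```

```text
the job is handed in; nothing more can be done
None
```

I lifted the pestle out of the white mortar and am holding it in front of the inspection camera, grinding end facing the lens. I handed the job in at about 11.3 s of the 38 s; no verdict is reported.

**Last checks:**
- **Distance and centring:** the face is about 81 mm from the lens. It is off-centre by about 0 mm sideways and 1.5 mm upwards.
- **Alignment:** the pestle is level to about 0.004 rad and in line with the lens axis to less than 0.01 rad.
- **Network cross-check:** the detected face and middle of the pestle are within about 2 px of where they should appear.
- **Hold:** joint speeds are essentially zero and the grip is steady at a commanded 70 N.
- **Surroundings:** in the final picture the mortar stands in its place, and the camera, stand and other labware look undisturbed.

**Limits and disagreements:**
- **One camera only:** the arm blocks the top camera at the end, so the final figures come from the scene camera alone.
- **Lens fit:** the two cameras disagreed by about 2 mm and 0.02 rad on the lens pose, and I used the average.
- **Approach:** some rows on the way in to the mortar drifted up to 3.5 cm from the command. I corrected this before closing the gripper.

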